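# Open the touch-latch medicine cabinet

## Robot

A 7-joint arm with a two-finger parallel gripper is mounted at the origin on a cart in front of the work surface, level with it; the furniture and walls round the work are solid. World frame = base frame: x ahead of the robot, y to its left, z up, the work surface at z = 0. Lengths are in m, angles in rad, forces in N, time in s.
With the tool pointing down it reaches from about 0.35 to 0.9 m from the base axis. Payload 7.2 kg.
Tool frame: the origin (TCP) lies at the very end of the fingers, on their centre line; the grasp point (between the pads) lies 19 mm behind it; z points along the fingers, y is the line along which they close (so a half turn about z gives the same grasp; the last joint's range is limited). The gripper opens to 85 mm and grips with 20 to 120 N. Pads are 22 mm wide; open, the fingers measure 114 mm over their backs; the gripper's body (76 mm by 85 mm) begins 54 mm behind the grasp point. The pads swing forward as they close: fully open they stand 13 mm farther back than shut.
Start: joints at [1.081, 0.411, -0.013, 1.596, 0.006, 1.134, -0.082], TCP at [0.256, -0.57, 0.231] pointing down, gripper open.
Joint ranges: [-2.95, 2.95], [-0.29, 1.99], [-1.47, 1.44], [0.14, 2.54], [-1.03, 4.17], [0.13, 1.85], [-2.86, 2.86]. Speed limits (rad/s): [2.39, 2.39, 3.01, 3.01, 3.14, 3.14, 3.14].

## Interface

Orientations are given as a unit quaternion [w, x, y, z].
In Python, from bench import bot, eoat, sensors, snapshot, job_done gives the robot as it stands. The module is installed in compiled form; this text tells all that it offers. Calls block until the motion is done:
- bot.movep(position, orientation): joint-space move of the TCP to a pose.
- bot.move_linear(position, ori=None, speed=0.15): straight line of the TCP; ori=None keeps the orientation; speed is the mean speed in m/s.
- bot.goto_joints(angles): joint-space move.
- eoat.release() and eoat.gripper_close(): open the fingers fully, or close them until they stop; the grip force is fixed at half the most.
- bot.hold(seconds).
- bot.ik(position, orientation): joint angles nearest the present ones, or None.
- sensors.get_state(): the state.
- snapshot(name): name is "scene" or "top" or "wrist"; returns a dict with "color" (400x640x3 uint8, blue, green, red), "camera_matrix" (3x3 intrinsics, pixels), "view" (4x4, takes a point from world to camera coordinates). Camera axes: x right, y down, z forward; pixel columns grow to the right and rows downward; lengths in m; the calibration is good to about 2 mm. The wrist camera is an equidistant fisheye: a pixel r from the principal point sees the ray r / f radians off the axis. A picture is of the moment at which its call begins. There is no depth.
A pose or a line that the arm cannot do raises bot.IKError and nothing moves.
- job_done(): hands the job in; it is judged then, once.
The state is a dict: "time_s": time; "joints": joint angles; "dq": joint speeds; "joint_efforts": joint torques, N m; "tcp_pos": TCP position; "tcp_rot": TCP orientation; "wrist_force": force on the tool from outside, world axes, zero at the start; "moment": the same for the moment, N m; "width": finger opening in m; "grasp_force": force on a finger pad.
Only numpy, scipy, OpenCV 4.12 (cv2) and the standard library are available. Lean on these libraries where they do the work, as an engineer would, in place of code of your own. Each camera call takes 0.05 s, during which the arm holds its last target. There are 200 camera calls.

## Task

A round brown tin stands in the way of the medicine cabinet's door: first push it aside along the desk, without lifting or tipping it, until it is well clear of the door's swing. Then press the door in at its steel push plate so that the touch catch lets go and the spring sets the door ajar, and with the fingertips behind the door's free edge push it wide open, square to the cabinet, without the door ever touching the tin. Leave the tin standing on the desk and all other things where they are.

Things in the scene. Friction and masses are not known exactly. Their poses are not given: they have to be found in the camera images.
- cabinet: Small white medicine cabinet, fixed on the desk: 210 wide, 220 high. Origin under it at desk height; its own -x is the front, +y its left as seen from the robot. Carcass x = -73 to +80, y = -105 to +105 mm. The door covers the whole front up to the top: closed, its front face is at x = -94, its back face at x = -80 mm; z = 10 to 220 mm. White frame round a clear window, no handle. Stock inside.
- door (a joint): Door angle, rad: 0 closed, grows as it opens towards the robot; stop at 1.66. Pressed in at the plate, the catch lets go at about -0.024 (4.5 mm, about 4 N), 2 mm before a firm stop at -0.034; as the fingers draw back the spring throws the door to about 0.40 within 0.4 s. Then it turns freely (about 1 N at the edge) and stays where left. A push too short or too near the hinge does not release it.
- catch (a joint): Plunger of the touch catch, under the cabinet's top behind the middle of the door's top rail (cabinet y = +5 mm, z = 197 mm, 8 mm thick), m: 0 latched, slightly negative when pressed in, 0.042 when released and run out towards the robot. It does not latch again once released.
- push_plate (a point): Centre of the stainless push plate, 40 wide, 36 high, on the outer face of the door at its upper left corner: when closed at cabinet x = -95.5, y = +79, z = 195 mm, 184 mm from the hinge. Moves with the door; the point's x axis points into the door.
- free_edge (a point): Top of the door's free (left) edge, on its back face, 210 mm from the hinge axis, 220 mm above the desk. Moves with the door.
- hinge (a point): Point on the door's upright hinge axis, at the door's right rear edge (the free edge swings towards the robot, then to the right): cabinet x = -80, y = -105 mm, 220 mm above the desk; fixed to the cabinet.
- tin: Round brown tin, 75 across, 74 high, about 0.2 kg, loose, standing on the desk 60 to 100 mm in front of the closed door. Origin at the centre of its underside. Anywhere nearer than about 250 mm (centre to hinge axis) in front of the cabinet, the door would strike it.
- dropper: White squeeze dropper bottle, 37 wide, 106 high, standing beside the cabinet's left wall (mm); loose, leave alone. Origin at the centre of its underside.
- tape: Roll of brown tape lying flat, 94 across, 48 high, on the left (mm); loose, leave alone. Origin at the centre of its underside.
- instr_tin: Flat grey steel instrument tin, 79 x 168 x 26 high, near the robot (mm); loose, leave alone. Origin at the centre of its underside.
- vial: Brown glass medicine vial with a white cap, 42 across, 86 high, front left (mm); loose, leave alone. Origin at the centre of its underside.
- blister: Blister strip of tablets, 42 x 95 x 5 high, lying flat near the robot (mm); loose, leave alone. Origin at the centre of its underside.
- box_w: Card medicine box, 45 x 64 x 78 high, left of the cabinet (mm); loose, leave alone. Origin at the centre of its underside.
Things that resemble listed ones, but are neither listed nor needed, are in the scene too. What is shaped like the tin but orange is not meant.

How it is judged:
On the way, in this order (a step that is already met when the one before it is completed fails the run):
1. the tin stands clear of the door's swing, the door still shut ((horizontal distance between tin and hinge above 0.253 m or y of tin in the frame of cabinet below -0.18 m) and value of joint door below 0.05 rad and linear speed of tin below 0.02 m/s), for 0.2 s.
2. the catch has let go and the door has sprung ajar (value of joint catch above 0.035 m and value of joint door above 0.2 rad), for 0.1 s.
At the end, for the whole second after the job is handed in: The door stands still, open more than 1.35 rad (77 degrees). The tin stands upright and at rest on the desk, clear of the door's swing: its centre more than 253 mm from the hinge axis in plan, or past the hinge side (cabinet y below -180 mm) (value of joint door above 1.35 rad and velocity of joint door between -0.05 and 0.05 rad/s and (horizontal distance between tin and hinge above 0.253 m or y of tin in the frame of cabinet below -0.18 m) and angle between tin's own z axis and vertical below 0.1 rad and height (world z) of tin between -0.01 and 0.01 m and linear speed of tin below 0.02 m/s); the robot touches nothing.
It fails at once if the tin is lifted off the desk (height (world z) of tin above 0.015 m).
It fails at once if the tin is tipped (angle between tin's own z axis and vertical above 0.35 rad).
It fails at once if the door strikes the tin (contact force between door and tin above 0.5 N).
It fails at once if another thing is moved more than 30 mm (distance of any of dropper, tape, instr_tin, vial, blister, box_w from where it was at the start of the episode above 0.03 m).
It also fails if it takes over 61 s, if anything falls off the work surface, if the arm or the gripper's body presses on something with over 40 N, if the wrist force passes 120 N, or if a joint passes its speed limit or range.

## Working session

There is one attempt and no reset: what is moved stays moved. The work goes in short steps, each a Python script; the robot and the scene stay as the last script left them, time stands still between calls to the robot, and variables do not carry over. Pictures are saved under pics/ and viewed, at most 10 in all, crops included, and the job is handed in when it is done.

```bash
mkdir -p pics
python3 - <<'E'
from bench import snapshot,sensors
import cv2,numpy as np,pickle
d={}
for n in("scene","top"):
    s=snapshot(n);d[n]=s;cv2.imwrite(f"pics/{n}0.png",s["color"])
    print(n,s["camera_matrix"].tolist(),np.round(s["view"],4).tolist())
pickle.dump(d,open("cam.pkl","wb"))
s=sensors.get_state();print(s["time_s"],s["tcp_rot"])
E
```

```text
scene [[383.0157842443451, 0.0, 323.25134741042416], [0.0, 383.0157842443451, 191.77932844954228], [0.0, 0.0, 1.0]] [[-0.5397, -0.8418, -0.0016, 0.5679], [-0.4125, 0.2661, -0.8712, 0.2203], [0.7339, -0.4696, -0.4909, 0.7954], [0.0, 0.0, 0.0, 1.0]]
top [[457.46407472409993, 0.0, 321.27592010344654], [0.0, 457.46407472409993, 208.0900265590143], [0.0, 0.0, 1.0]] [[0.0003, -1.0, -0.0062, 0.3692], [-0.9957, 0.0003, -0.0922, 0.4758], [0.0922, 0.0062, -0.9957, 1.2995], [0.0, 0.0, 0.0, 1.0]]
0.1 [-6.73693012e-04  9.77844422e-01  2.09331783e-01 -1.93558098e-04]
```

View pics/scene0.png

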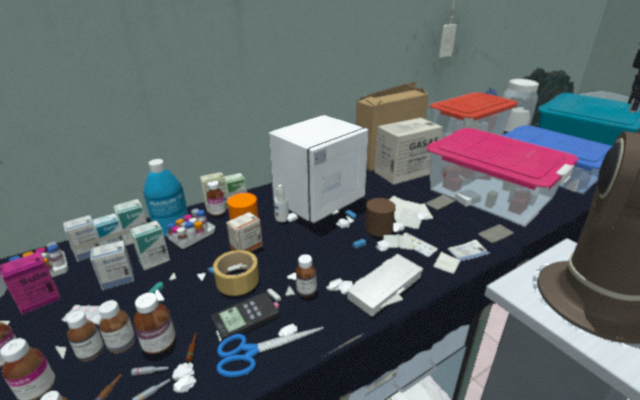

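View pics/top0.png

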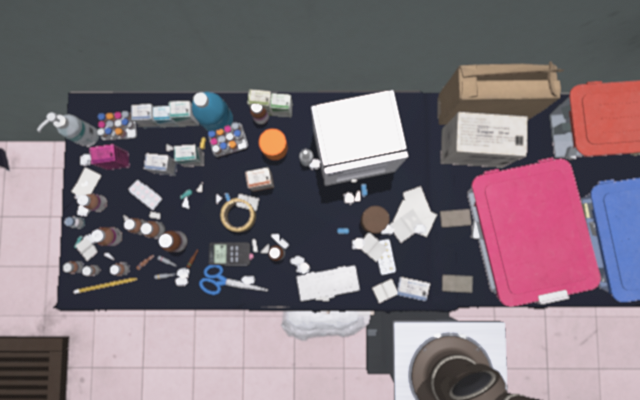

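The pictures show the cabinet in the top view at about (360,138) and the brown tin at (375,219). The instrument tin is at (328,283), the vial at (277,254) and the dropper at (307,156). Next I'll enlarge both views.

Run:
```python
import cv2,pickle
d=pickle.load(open("cam.pkl","rb"))
cv2.imwrite("pics/tc.png",cv2.resize(d["top"]["color"][80:230,290:450],None,fx=4,fy=4,interpolation=cv2.INTER_CUBIC)[:600])
cv2.imwrite("pics/sc.png",cv2.resize(d["scene"]["color"][105:245,255:415],None,fx=4,fy=4,interpolation=cv2.INTER_CUBIC))
```

```text
(no output)
```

View pics/tc.png

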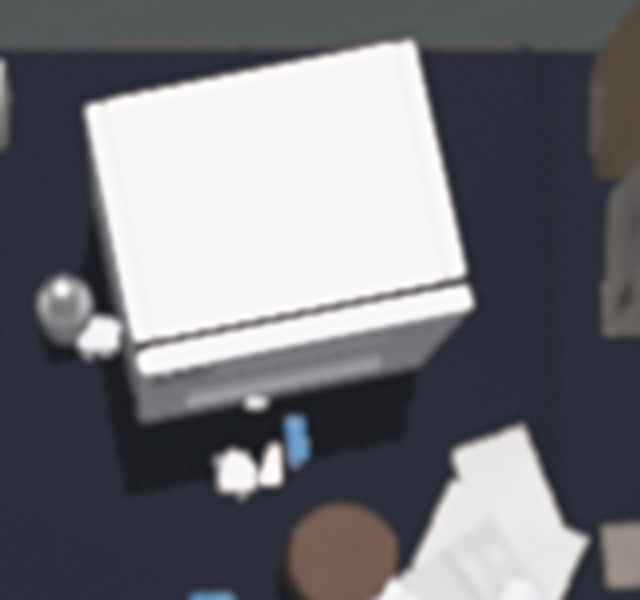

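View pics/sc.png

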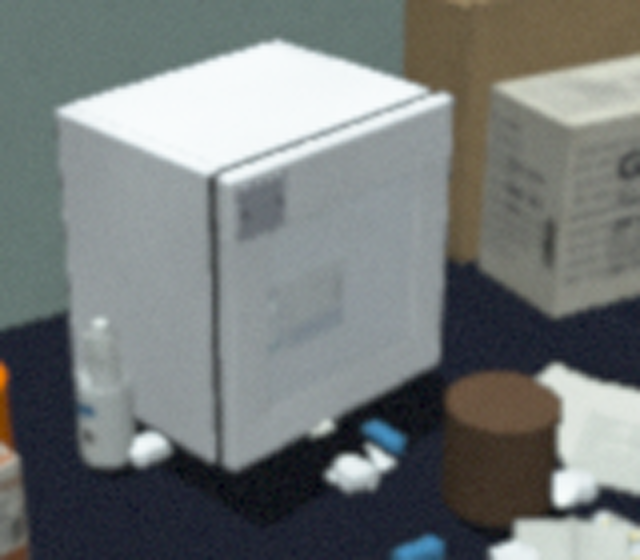

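```bash
cat > h.py <<'E'
import numpy as np,pickle,cv2
d=pickle.load(open("cam.pkl","rb"))
def w(n,u,v,z):
    K=d[n]["camera_matrix"];V=np.array(d[n]["view"]);R=V[:3,:3];t=V[:3,3]
    c=-R.T@t; r=R.T@np.linalg.solve(K,[u,v,1]); return (c+r*(z-c[2])/r[2])[:2]
E
python3 - <<'E'
from h import *
t=lambda u,v,z:w("top",290+u/4,80+v/4,z)
s=lambda u,v,z:w("scene",255+u/4,105+v/4,z)
loc=np.array([[-.094,.105],[-.094,-.105],[.08,.105],[.08,-.105]])
P=np.array([t(140,375,.22),t(474,304,.22),t(86,104,.22),t(414,40,.22)])
Q=np.array([s(224,184,.22),s(452,96,.22),s(60,112,.22),s(278,40,.22)])
def fit(P):
    a=loc-loc.mean(0);b=P-P.mean(0)
    th=np.arctan2((a[:,0]*b[:,1]-a[:,1]*b[:,0]).sum(),(a*b).sum())
    R=np.array([[np.cos(th),-np.sin(th)],[np.sin(th),np.cos(th)]]);o=P.mean(0)-R@loc.mean(0)
    return th,R,o,P-(loc@R.T+o)
for X in(P,Q):
    th,R,o,e=fit(X);print(th,o,np.round(e*1000,1).tolist())
th,R,o,_=fit(P)
tin=t(343,558,.074);print("tin",tin,s(502,408,.074),"cab",R.T@(tin-o), "hinge",o+R@[-.08,-.105])
for n,u,v,z in[("instr",328,283,.026),("blA",387,257,.005),("blB",414,288,.005),("blC",385,291,.005),("paper",413,213,.01),("vial",277,253,.086),("card1",456,218,0),("card2",457,283,0),("bluex",343,231,0),("drop",306,155,.106),("pinkbox L",475,175,.15),("pinkboxLb",510,300,.1)]:
    p=w("top",u,v,z);print(n,np.round(p,3),np.round(R.T@(p-o),3))
E
```

```text
0.20154203834331266 [0.65725187 0.27367927] [[-1.1, 1.0], [1.2, -0.5], [0.5, 0.0], [-0.6, -0.5]]
0.21008239585519123 [0.65047654 0.27643789] [[2.7, 3.6], [3.6, 0.9], [-5.4, -3.2], [-0.8, -1.3]]
tin [0.43934435 0.21790814] [0.43058784 0.22644729] cab [-0.22466115 -0.01102146] hinge [0.59989009 0.15479014]
instr [0.262 0.35 ] [-0.372  0.154]
blA [0.335 0.179] [-0.335 -0.029]
blB [0.246 0.102] [-0.437 -0.086]
blC [0.238 0.186] [-0.429 -0.002]
paper [0.463 0.102] [-0.225 -0.129]
vial [0.347 0.49 ] [-0.261  0.274]
card1 [ 0.449 -0.026] [-0.264 -0.251]
card2 [ 0.26  -0.023] [-0.448 -0.212]
bluex [0.411 0.306] [-0.235  0.081]
drop [0.614 0.411] [-0.015  0.143]
pinkbox L [ 0.551 -0.035] [-0.166 -0.281]
pinkboxLb [ 0.223 -0.135] [-0.508 -0.313]
```

Run:
```python
from h import *
a=d["top"]["color"][190:310,290:450]
cv2.imwrite("pics/bl.png",cv2.resize(a,None,fx=4.8,fy=4.8,interpolation=cv2.INTER_CUBIC))
```

```text
(no output)
```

View pics/bl.png

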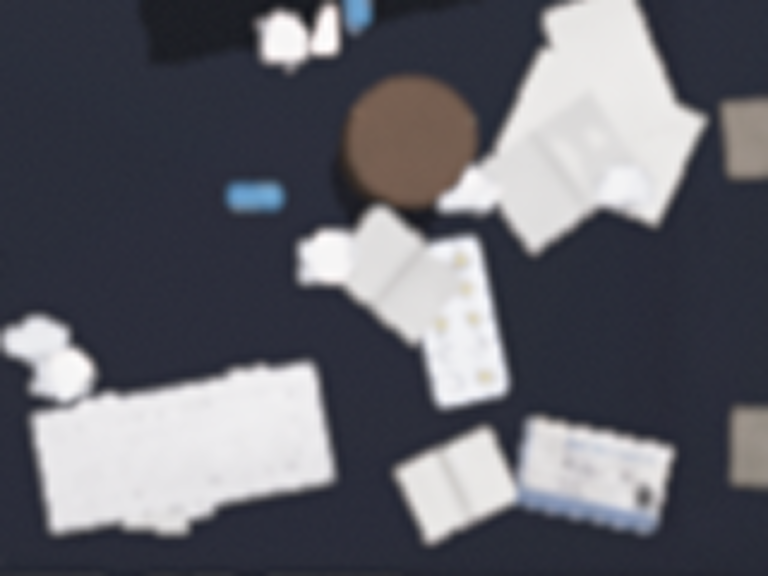

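The enlarged views give the tin at about world (0.439, 0.218) and the cabinet at (0.657, 0.274) with a yaw of 0.20. The blister, at (465,320) in the last crop, lies robot-side of the tin. Pushing along cabinet -y clears it, so I'll do half the push and then look.

```bash
cat >> h.py <<'E'
from bench import bot,eoat,sensors,snapshot
from scipy.spatial.transform import Rotation as Ro
th=.2015;o=np.array([.657,.274]);R=np.array([[np.cos(th),-np.sin(th)],[np.sin(th),np.cos(th)]])
C=lambda x,y,z:[*(o+R@[x,y]),z]          # cabinet -> world
def down(a): # tool x axis at world yaw a
    return (Ro.from_euler('z',a)*Ro.from_euler('x',np.pi)).as_quat()[[3,0,1,2]]
def st(m=""):
    s=sensors.get_state();print(m,round(s["time_s"],2),np.round(s["tcp_pos"],4),"F",np.round(s["wrist_force"],1))
    return s
E
python3 - <<'E'
from h import *
s=sensors.get_state();p=s["tcp_pos"];yaw=th-np.pi/2
P=C(-.225,.085,.30)
for y in(th-np.pi/2,th+np.pi/2):
    for q in(C(-.225,.085,.012),C(-.225,-.16,.012),C(-.107,.079,.19)): print(y,np.round(bot.ik(q,down(y)),2) if bot.ik(q,down(y)) is not None else None)
eoat.gripper_close()
bot.move_linear([p[0],p[1],.33],speed=.3)
bot.movep(P,down(yaw));st("above")
bot.move_linear(P[:2]+[.012],speed=.2);st("low")
bot.move_linear(C(-.225,-.065,.012),speed=.08);st("half")
cv2.imwrite("pics/half.png",cv2.resize(snapshot("top")["color"][130:310,290:480],None,fx=3,fy=3))
E
```

```text
-1.3692963267948965 [ 0.12  0.97 -1.25  1.97  1.08  1.09  1.71]
-1.3692963267948965 [-1.    0.76  1.03  2.19 -0.99  0.78 -2.24]
-1.3692963267948965 [ 0.12  0.79 -1.24  1.58  0.76  1.33  2.13]
1.7722963267948966 [-0.13  0.69 -0.8   1.99  0.72  0.77 -1.16]
1.7722963267948966 [ 0.18  0.55 -0.54  2.11  0.49  0.6  -0.51]
1.7722963267948966 [ 0.08  0.72 -1.12  1.58  0.67  1.27 -0.95]
above 4.48 [0.4201 0.3116 0.2998] F [-1.1 -0.9  0.2]
low 6.08 [0.42   0.3127 0.0129] F [ 1.   0.2 -0.1]
half 8.1 [0.4494 0.1655 0.012 ] F [0.2 1.3 0.4]
```

View pics/half.png

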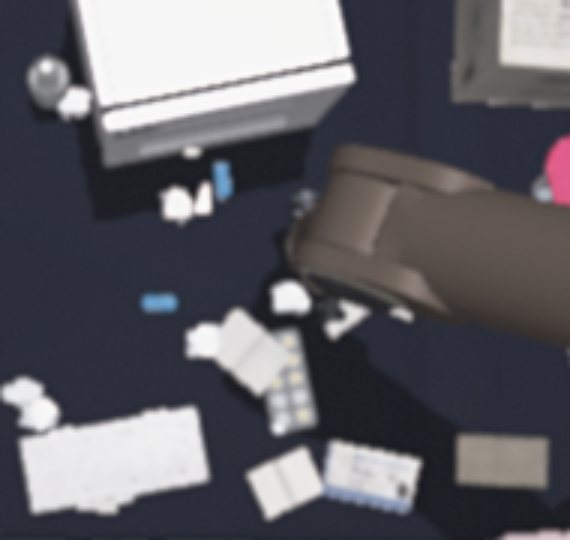

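The arm hides the tin here, and nothing else has moved. I'll detect it by colour in the scene camera.

```bash
cat >> h.py <<'E'
def tin():
    im=snapshot("scene")["color"];cv2.imwrite("pics/last.png",im)
    b,g,r=[im[...,i].astype(int) for i in range(3)]
    m=((r-b>15)&(r<130)&(r>35)).astype(np.uint8);m[:,540:]=0;m[:150]=0;m[280:]=0;m[:,:320]=0
    n,l,s,c=cv2.connectedComponentsWithStats(cv2.morphologyEx(m,cv2.MORPH_OPEN,np.ones((3,3))))
    for i in range(1,n):
        if s[i][4]>60:
            p=w("scene",*c[i],.037);print(s[i],c[i].round(1),p.round(3),"cab",(R.T@(p-o)).round(3))
E
python3 - <<'E'
from h import *
tin();st()
E
```

```text
[367 150   9  20 172] [370.9 159.1] [0.734 0.011] cab [ 0.022 -0.273]
[398 200  19  19 218] [407.4 210.3] [0.424 0.136] cab [-0.256 -0.089]
 8.2 [0.4495 0.1655 0.012 ] F [ 0.4  1.9 -0.6]
```

Run:
```python
import cv2
a=cv2.imread("pics/last.png")[90:260,330:530];cv2.imwrite("pics/lc.png",cv2.resize(a,None,fx=3.5,fy=3.5,interpolation=cv2.INTER_CUBIC))
```

```text
(no output)
```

View pics/lc.png

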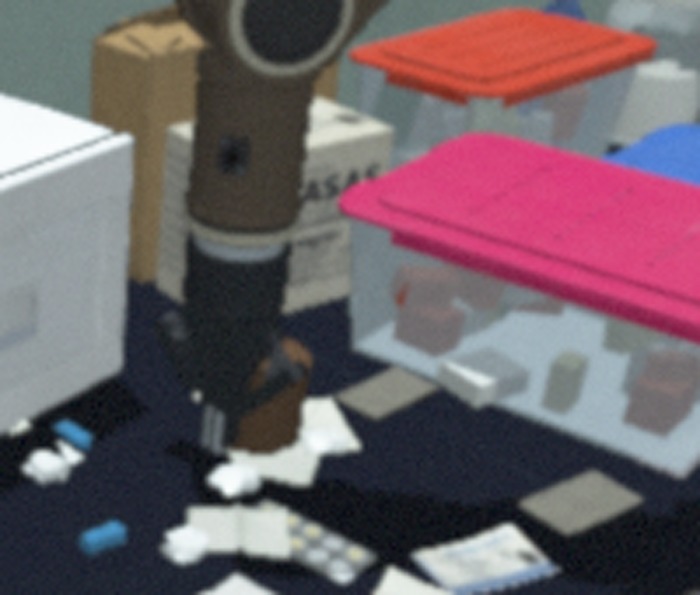

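The tin stands upright in contact with the fingers, with its right edge near pixel 418 and its bottom near (405,219).

Run:
```python
from h import *
V=np.array(d["scene"]["view"]);K=d["scene"]["camera_matrix"]
def outline(x,y):
    a=np.linspace(0,6.28,60);P=np.array([[x+.0375*np.cos(t),y+.0375*np.sin(t),z] for z in(0,.074) for t in a])
    q=(P@V[:3,:3].T+V[:3,3])@K.T;q=q[:,:2]/q[:,2:];return q[:60,1].max(),q[60:,0].max(),q[:,0].min(),q[60:,1].min()
for p in[(.439,.218),(.459,.118),(.449,.118),(.439,.12),(.469,.118)]:print(p,np.round(outline(*p),1))
```

```text
(0.439, 0.218) [236.9 395.8 364.7 197.2]
(0.459, 0.118) [221.4 418.6 388.3 184.5]
(0.449, 0.118) [223.1 421.3 390.7 185.9]
(0.439, 0.12) [225.1 423.5 392.6 187.5]
(0.469, 0.118) [219.7 416.  386.  183.1]
```

The outline fit puts the tin at (0.457, 0.115), so it is tracking straight. I'll finish the push.

Run:
```python
from h import *
bot.move_linear(C(-.225,-.19,.012),speed=.08);st("end")
bot.hold(.2)
bot.move_linear(C(-.225,-.12,.012),speed=.1)
bot.move_linear(C(-.225,-.10,.30),speed=.3);st()
bot.movep(C(-.20,.079,.30),down(th-np.pi/2));st("front")
tin()
a=cv2.imread("pics/last.png")[90:260,250:530];cv2.imwrite("pics/lc2.png",cv2.resize(a,None,fx=2.5,fy=2.5,interpolation=cv2.INTER_CUBIC))
```

```text
end 9.91 [0.4746 0.0433 0.0121] F [-0.2  0.7  0.1]
 12.07 [0.456  0.1301 0.2986] F [-0.1  0.1  1. ]
front 12.82 [0.4448 0.3112 0.2987] F [ 0.8 -0.7 -0.7]
[367 150   9  20 170] [370.9 159.2] [0.733 0.011] cab [ 0.022 -0.273]
[416 173  27  33 684] [427.8 188.2] [ 0.481 -0.   ] cab [-0.227 -0.234]
```

View pics/lc2.png

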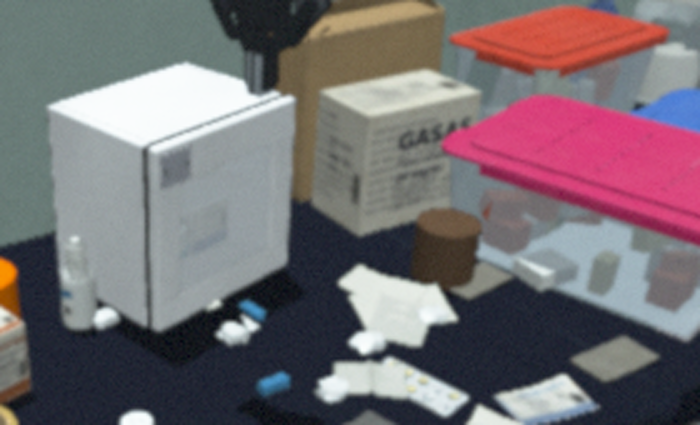

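The tin stands upright at about crop pixel (445,248), which is cabinet y ≈ -0.234 and well clear. The door is still shut. Next I'll press the plate.

Run:
```python
from h import *
cur=sensors.get_state()["joints"]
for y in(th,th+np.pi):
    j=bot.ik(C(-.13,.079,.185),down(y)); print(y,None if j is None else np.round(j,2))
    if j is not None: break
q=down(y)
bot.movep(C(-.15,.079,.28),q);bot.move_linear(C(-.15,.079,.187),speed=.2)
bot.move_linear(C(-.118,.079,.187),speed=.1);bot.hold(.3)
ax=np.array([*R@[1,0],0]);f0=np.array(sensors.get_state()["wrist_force"])@ax
x=-.118
while x<-.088:
    x+=.001;bot.move_linear(C(x,.079,.187),speed=.02)
    f=-(np.mean([np.array(sensors.get_state()["wrist_force"]) for _ in range(3)],0)@ax-f0)
    print(round(x,3),round(f,1),end="; ")
    if f>9:break
s=st("pressed");print("cab",(R.T@(np.array(s["tcp_pos"][:2])-o)).round(4))
```

```text
0.2015 [-1.42  0.75  1.25  1.74 -0.76  1.23 -1.33]
-0.117 0.1; -0.116 0.3; -0.115 -0.7; -0.114 0.2; -0.113 0.1; -0.112 -0.5; -0.111 -1.0; -0.11 -0.7; -0.109 -0.4; -0.108 -0.3; -0.107 -0.5; -0.106 0.1; -0.105 -0.3; -0.104 -0.8; -0.103 1.7; -0.102 3.5; -0.101 3.6; -0.1 2.8; -0.099 3.6; -0.098 3.4; -0.097 6.6; -0.096 10.7; pressed 22.88 [0.5452 0.3321 0.1869] F [-11.3   0.3   6.2]
cab [-0.0979  0.0793]
```

Contact came at -0.1035, and the force plateau followed by the firm stop means the catch has released. I'll draw back and look.

Run:
```python
from h import *
bot.move_linear(C(-.24,.079,.187),speed=.25);st()
bot.move_linear(C(-.24,.20,.28),speed=.3);st()
im=snapshot("top")["color"];cv2.imwrite("pics/ajar.png",cv2.resize(im[80:260,270:480],None,fx=3.3,fy=3.3,interpolation=cv2.INTER_CUBIC))
```

```text
23.6 [0.4075 0.3039 0.1876] F [-0.5  0.   0.7]
 24.26 [0.383  0.4213 0.2797] F [-0.  -0.1 -0.5]
```

View pics/ajar.png

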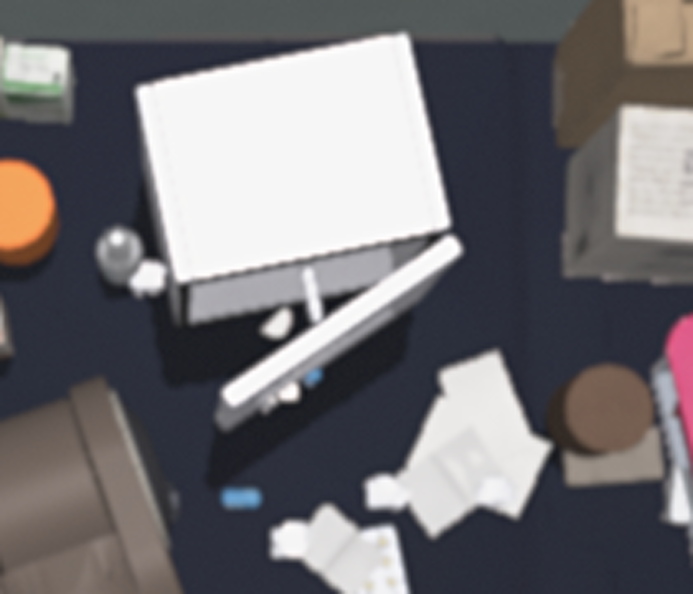

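The door is ajar at about 0.4 rad, with its free edge near crop pixel (223,395), and the tin at (607,408) is clear. Now I'll go behind the edge and sweep it open.

Run:
```python
from h import *
q=down(th)
bot.movep(C(-.118,.17,.28),q)
bot.move_linear(C(-.118,.16,.187),speed=.2)
bot.move_linear(C(-.118,.065,.187),speed=.15);st("in")
r,c=.175,.0145
for f in np.linspace(.32,1.60,9):
    u=np.array([-np.sin(f),np.cos(f)]);n=np.array([-np.cos(f),-np.sin(f)])
    p=np.array([-.08,-.105])+r*u-c*n
    bot.move_linear(C(*p,.187),speed=.09)
st("swept");bot.hold(.3)
bot.move_linear(C(p[0],p[1]+.05,.187),speed=.1)
bot.move_linear(C(p[0]-.03,p[1]+.13,.30),speed=.3);st()
im=snapshot("top")["color"];cv2.imwrite("pics/open.png",cv2.resize(im[80:310,270:480],None,fx=2.6,fy=2.6,interpolation=cv2.INTER_CUBIC))
```

```text
in 26.27 [0.5283 0.3153 0.1872] F [1.1 0.9 0.3]
swept 30.19 [0.4259 0.1286 0.187 ] F [-0.2 -0.1  0.8]
 32.23 [0.3705 0.2501 0.2997] F [-0.4  0.1 -0.3]
```

View pics/open.png

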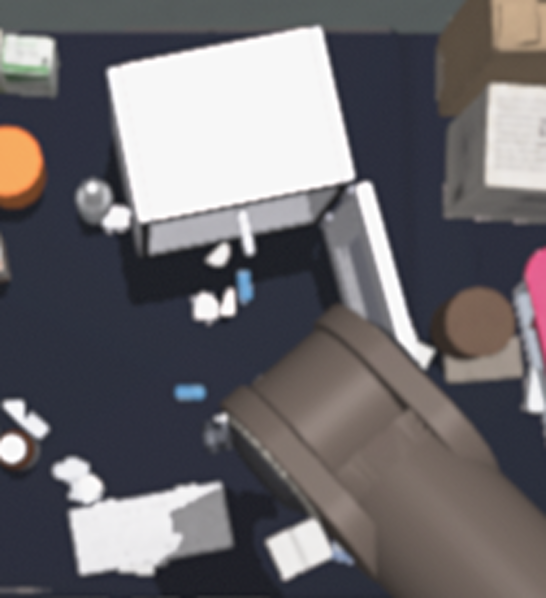

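The door is open at roughly 90° or slightly past. The tin at (475,322) is standing clear and nothing else has been disturbed, so I'm handing in.

Run:
```python
from bench import job_done
print(job_done())
```

```text
the job is handed in; nothing more can be done
None
```

I pushed the tin clear of the door's swing, pressed the catch free and swept the door open to about 90° or slightly past, then handed the job in after about 32 s; the hand-in call returned no verdict.

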